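Slide the flat scraper off the block's edge and lay it in the draining tray

TASK

Lay the flat rectangular steel scraper in the white draining tray. It is too thin to pick up where it lies, so first slide it over the wooden block until one end sticks out a good way (about 45 mm) past the block's left side, still lying flat; then grip that overhanging end by its two long edges, lift it off, lower it into the tray and let go so that it lies flat on the tray's floor. Leave the round steel coaster where it lies on the block.

Things in the scene. Friction and masses are not known exactly. Their poses are not given: they have to be found in the camera images.
- scraper_center (a point): Centre (half-way up) of the scraper: a loose flat rectangle of steel, 60 mm along its x, 160 mm along its y, 3 mm thick, 0.11 to 0.18 kg, hanging slot 46 to 70 mm from its centre toward -y (right). Lies flat on the block, y roughly left, left end 20 to 70 mm short of the left side. Smooth on the wood (friction 0.2): shut fingertips pressing 5 to 20 N on top, at or right of centre, drag it along.
- block: Thick wooden butcher block fixed on the worktop, 220 mm along its x, 300 mm along its y, 60 mm high, free room to its left. Origin at the centre of its underside; z up, x away from the robot, y to the left: its left side is the face at y = +150 mm, its top is at z = 60 mm.
- tray: Shallow white open draining tray fixed on the worktop left of the block, outside 180 mm along its x, 230 mm along its y, 25 mm high, walls and floor 5 mm thick (inside 170 by 220 mm, floor at z = 5 mm). Origin at the centre of its underside, z up, y to the left.
- coaster_center (a point): Centre of the round coaster: a loose disc of bare steel, 90 mm across, 3 mm thick, lying on the block behind the scraper. Not to be moved.

How it is judged:
By the outcome, as a careful person would: the job done as asked, in the order asked, and still so for the second after the job is handed in, with the robot touching nothing.
It also fails if it takes over 48 s, if anything falls off the work surface, if the arm or the gripper's body presses on something with over 40 N, if the wrist force passes 120 N, or if a joint passes its speed limit or range.

ROBOT

A 6-joint arm with a two-finger parallel gripper is mounted at the origin on a cart in front of the work surface, level with it; the furniture and walls round the work are solid. World frame = base frame: x ahead of the robot, y to its left, z up, the work surface at z = 0. Lengths are in m, angles in rad, forces in N, time in s.
With the tool pointing down it reaches from about 0.3 to 0.75 m from the base axis. Payload 8.5 kg.
Tool frame: the origin (TCP) lies midway between the tips of the shut fingers; the grasp point (between the pads) lies 19 mm behind it (grip_point_offset is the distance from the TCP to the grasp point, in m); z points along the fingers, y is the line along which they close (so a half turn about z gives the same grasp; the last joint's range is limited). The gripper opens to 88 mm and grips with 3 to 60 N. Pads are 18 mm wide; open, the fingers measure 123 mm over their backs; the gripper's body (75 mm by 187 mm) begins 45 mm behind the grasp point.
Start: joints at [1.125, 0.381, 1.297, -0, 1.464, -0.215], TCP at [0.126, 0.535, 0.209] pointing down, gripper open.
Joint ranges: [-3.11, 3.11], [-0.89, 2.33], [0.22, 2.48], [-1.42, 4.56], [0.17, 2.85], [-2.88, 2.88]. Speed limits (rad/s): [2.39, 2.39, 3.14, 3.14, 3.14, 3.14].

INTERFACE

Orientations are given as a rotation vector (axis times angle).
In Python, from rig import * gives the robot as it stands.
- The arm moves only by the tool apply_moves, never from a script. Its argument "plan" is a list of rows, each a list of 3 entries, a list of its own where there are three numbers: the shift along the tool's x, y, z scaled (see below), then the turn about the tool's z scaled (see below), then the closure, from -1 (fully open) to 1 (shut). In form: [[[x, y, z], turn, jaw], ...]. A call has 1 to 8 rows; each row is the pose to reach, as a shift and turn from the pose commanded when the call began, along the tool's axes at that moment; what a row does not reach only later rows make up. The controller multiplies each number of a shift by 200 mm and each number of a turn by 90 degrees. A row lasts 1/12 s, in which the tool goes at most 41.7 mm and 7.16 degrees, less where a joint would pass 70% of its speed; a pose out of reach is approached as far as the arm can. A call with a number of a shift or a turn outside -1 to 1 is refused whole. A call with a gripper value outside its range is refused whole. The fingers move at their own pace and stop on an object; the grip force is fixed at half the most. Time passes only in rows, so rows that repeat a pose let the fingers close. It gives the time, the measured TCP pose, the force, the opening and the grip force at its end, in the units of the state.
- read_state(): the state, without advancing time (a new reading comes with each control period).
- snapshot(name): name is "scene" or "top" or "wrist"; returns (picture, depth): 420x560x3 uint8, red, green, blue; 420x560 float32, m along the optical axis (not along the pixel's ray), 0 where there is no reading.
- camera_info(name): a dict with "mtx" (3x3 intrinsics, pixels), "cam_to_world" (4x4, takes a point from camera to world coordinates). Camera axes: x right, y up, looking along -z (the intrinsics and any distortion apply to the point x, -y, -z); pixel columns grow to the right and rows downward; lengths in m; the calibration is good to about 2 mm. The wrist camera is an equidistant fisheye: a pixel r from the principal point sees the ray r / f radians off the axis. A picture is of the moment at which its call begins: read the wrist's pose just before it. camera_info takes no time and is no camera call; for the wrist camera it gives the pose at the moment of the call.
- hand_in(): hands the job in; it is judged then, once.
Trained networks look in the newest picture that a camera, given by its name, has taken for a name from the list of things; names that differ only in an ending like _2 or _b are one class to them, and where a whole thing is asked for, a point or a joint stands for the part that bears it (a point fixed in the world has none). Each returns a list of dicts, best first, with "confidence" (0 to 1); they miss things now and then, are a little off and sometimes report something else, mostly with a low value. They report only what shows in the picture. A call takes as long as a camera call.
- search_frame(camera, target): "xyz" ([x, y, z] in m, in the coordinates of the camera as it stood for that picture, good to about 4 mm: the middle of the surface that is visible of it).
- cut_out(camera, target): "region" (420x560 bool, what is visible of it).
The state is a dict: "t": time; "joint_positions": joint angles; "joint_vel": joint speeds; "effort": joint torques, N m; "tool_pos": TCP position; "orientation": TCP orientation; "contact_force": force on the tool from outside, world axes, zero at the start; "wrist_torque": the same for the moment, N m; "finger_gap": finger opening in m; "grip_force": force on a finger pad.
Only numpy, scipy, OpenCV 4.12 (cv2) and the standard library are available. Lean on these libraries where they do the work, as an engineer would, in place of code of your own. Each camera call takes 0.05 s, during which the arm holds its last target. There are 200 camera calls.

## Working session

There is one attempt and no reset: what is moved stays moved. The work goes in short steps, Python scripts to look and compute and a tool call to move; the robot and the scene stay as the last step left them, time stands still between calls to the robot, and variables do not carry over. Pictures are saved under pics/ and viewed, at most 10 in all, crops included, and the job is handed in when it is done.

Besides the shell and the picture viewer there is one more tool, called after "Call:" as name(argument=value, ...) on one line, values as JSON. apply_moves: Moves the arm, as the interface text tells. Shifts and turns lie within -1 to 1; 1 stands for 200 mm of shift or 90 degrees of turn. Its arguments: {"type":"object","properties":{"plan":{"type":"array"}},"required":["plan"]}

```bash
mkdir -p pics; cat > h.py <<'E'
from rig import *
import numpy as np, cv2
from scipy.spatial.transform import Rotation as R
def save(n,p): cv2.imwrite(f'pics/{n}.png',p[:,:,::-1])
def world(cam,D):
    c=camera_info(cam);K=c['mtx'];T=np.array(c['cam_to_world'])
    v,u=np.mgrid[:D.shape[0],:D.shape[1]]
    P=np.stack([(u-K[0][2])/K[0][0]*D,-(v-K[1][2])/K[1][1]*D,-D],-1)
    return P@T[:3,:3].T+T[:3,3]
def st():
    s=read_state();print('t',s['t'],'tcp',np.round(s['tool_pos'],4),'F',np.round(s['contact_force'],1),'gap',s['finger_gap'],'grip',s['grip_force'])
    print('R',np.round(R.from_rotvec(s['orientation']).as_matrix(),3).tolist(),'q',np.round(s['joint_positions'],2));return s
E
python3 - <<'E'
from h import *
st()
for cam in ['top','scene']:
    p,D=snapshot(cam);save(cam+'0',p);W=world(cam,D)
    for n in ['scraper_center','block','tray','coaster_center']:
        for d in cut_out(cam,n)[:2]:
            m=d['region']&(D>0)
            if m.sum()<20: continue
            q=W[m];zt=np.median(q[:,2]);r=cv2.minAreaRect((q[abs(q[:,2]-zt)<.006][:,:2]*1000).astype(np.float32))
            print(cam,n,round(d['confidence'],2),m.sum(),'med',np.round(np.median(q,0),4),'rect',np.round(r[0],1),np.round(r[1],1),round(r[2],1), 'pix',np.round(np.argwhere(m).mean(0)))
E
```

```text
t 0.0 tcp [0.1257 0.5351 0.208 ] F [ 0.5  0.8 -0.6] gap 0.08842551868520161 grip 0.0
R [[-0.973, 0.229, -0.001], [0.229, 0.973, -0.001], [0.0, -0.001, -1.0]] q [ 1.12  0.38  1.3   0.    1.46 -0.22]
top scraper_center 0.82 1616 med [ 0.5141 -0.162   0.0629] rect [ 514.3 -165.9] [160.4  60.4] 90.0 pix [228. 370.]
top block 0.78 8791 med [ 0.5588 -0.2292  0.0598] rect [ 559.1 -200.6] [300.6 219.5] 84.7 pix [213. 389.]
top tray 0.9 7067 med [0.5271 0.3181 0.0053] rect [530.1 318.4] [187.1 236.7] 12.1 pix [222. 170.]
top coaster_center 0.66 1027 med [ 0.6237 -0.1439  0.063 ] rect [ 624.1 -144.6] [86.5 86.4] 49.6 pix [182. 361.]
scene scraper_center 0.96 2036 med [ 0.5115 -0.172   0.064 ] rect [ 513.9 -161. ] [ 64.  166.9] 0.1 pix [285. 324.]
scene block 0.72 16426 med [ 0.5372 -0.2808  0.0607] rect [ 557.9 -199.2] [302.1 220.9] 84.8 pix [320. 366.]
scene tray 0.6 3313 med [0.5251 0.3136 0.0068] rect [534.6 342.5] [211.9 283.5] 12.3 pix [195. 236.]
scene coaster_center 0.9 1018 med [ 0.622  -0.1465  0.0641] rect [ 623.8 -145.8] [86.  86.5] 55.7 pix [259. 366.]
```

View pics/top0.png

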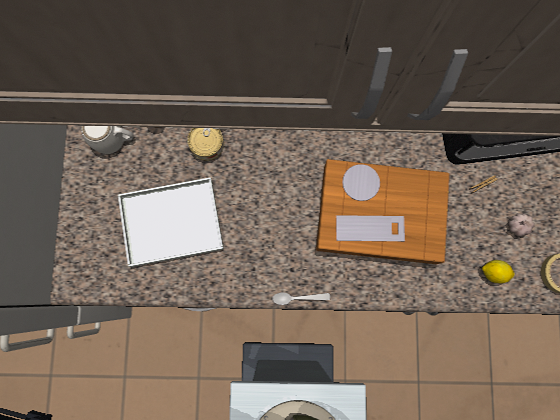

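View pics/scene0.png

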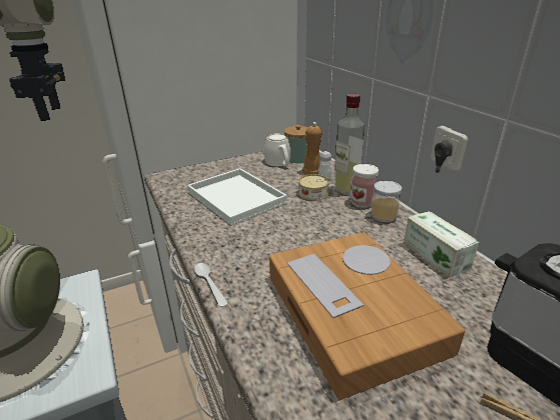

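The top view shows the scraper at (370,228), the coaster at (361,182), the tray at (170,222) and the block at (384,212), which agrees with the networks. The scraper lies along world y, with its left end about 40 mm short of the block's left side. The scene view confirms this: slot at the right end, and the coaster behind the scraper.

```bash
cat >> h.py <<'E'
def go(p,yaw=None):  # world target of TCP, world angle (deg) of tool y -> scaled numbers
    s=st();M=R.from_rotvec(s['orientation']).as_matrix()
    d=M.T@(np.array(p)-s['tool_pos'])/.2
    cur=np.degrees(np.arctan2(M[1,1],M[0,1]))
    print('shift',np.round(d,3),'turn',None if yaw is None else round(((cur-yaw+180)%360-180)/90,3),'yaw',round(cur,2))
E
python3 - <<'E'
from h import *
go([.32,.40,.21],0)
E
```

```text
t 0.5 tcp [0.1258 0.5354 0.2085] F [-0.1 -0.1 -0.3] gap 0.0880594387694911 grip 0.0
R [[-0.973, 0.229, -0.0], [0.229, 0.973, -0.0], [-0.0, -0.0, -1.0]] q [ 1.12  0.38  1.3  -0.    1.46 -0.22]
shift [-1.1   -0.437 -0.007] turn 0.853 yaw 76.78
```

Call:
apply_moves(plan=[[[-0.2,-0.1,0],0.07,1],[[-0.4,-0.2,0],0.14,1],[[-0.6,-0.3,0],0.21,1],[[-0.75,-0.4,0],0.28,1],[[-0.9,-0.5,0],0.35,1],[[-1,-0.6,0],0.42,1],[[-1,-0.75,0],0.49,1],[[-1,-0.9,0],0.56,1]])

```text
t: 1.17
tool_pos: [0.2799, 0.313, 0.2083]
orientation: [-1.665, -2.664, 0.0]
contact_force: [0.3, 0.1, -0.3]
finger_gap: 0.0373
grip_force: 0.0
```

```bash
python3 - <<'E'
from h import *
go([.5,.15,.21],0)
E
```

```text
t 1.1667 tcp [0.2799 0.313  0.2083] F [ 0.3  0.1 -0.3] gap 0.03726757519329342 grip 0.0
R [[-0.438, 0.899, -0.0], [0.899, 0.438, -0.0], [-0.0, -0.0, -1.0]] q [ 0.56  0.15  1.63 -0.    1.37  0.1 ]
shift [-1.215  0.632 -0.009] turn 0.289 yaw 25.98
```

Call:
apply_moves(plan=[[[-0.15,0.1,0],0.05,1],[[-0.3,0.2,0],0.1,1],[[-0.45,0.3,0],0.15,1],[[-0.6,0.4,0],0.2,1],[[-0.75,0.5,0],0.25,1],[[-0.85,0.55,0],0.29,1],[[-1,0.6,0],0.29,1],[[-1,0.6,0],0.29,1]])

```text
t: 1.83
tool_pos: [0.4789, 0.1855, 0.2081]
orientation: [2.219, 2.222, -0.0]
contact_force: [-0.1, 0.2, -0.4]
finger_gap: 0.0005
grip_force: 0.0
```

```bash
python3 - <<'E'
from h import *
go([.514,-.18,.12],0)
E
```

```text
t 1.8333 tcp [0.4789 0.1855 0.2081] F [-0.1  0.2 -0.4] gap 0.0005099432658235757 grip 0.0
R [[-0.001, 1.0, 0.001], [1.0, 0.001, -0.001], [-0.001, 0.001, -1.0]] q [ 0.14  0.32  1.4  -0.    1.43  0.14]
shift [-1.827  0.174  0.442] turn 0.001 yaw 0.06
```

Call:
apply_moves(plan=[[[-0.15,0.05,0],0,1],[[-0.3,0.1,0],0,1],[[-0.45,0.15,0],0,1],[[-0.6,0.17,0],0,1],[[-0.75,0.17,0],0,1],[[-0.9,0.17,0],0,1],[[-1,0.17,0],0,1],[[-1,0.17,0],0,1]])

```text
t: 2.5
tool_pos: [0.5106, -0.014, 0.2085]
orientation: [2.219, 2.223, -0.001]
contact_force: [-0.4, -0.5, 0.3]
finger_gap: 0.0004
grip_force: 0.0
```

Call:
apply_moves(plan=[[[-0.15,0,0.1],0,1],[[-0.3,0,0.2],0,1],[[-0.45,0,0.3],0,1],[[-0.6,0,0.4],0,1],[[-0.75,0,0.5],0,1],[[-0.83,0,0.55],0,1],[[-0.83,0,0.6],0,1],[[-0.83,0,0.6],0,1]])

```text
t: 3.17
tool_pos: [0.5107, -0.1762, 0.0868]
orientation: [-2.214, -2.224, 0.001]
contact_force: [-0.0, 1.1, -0.5]
finger_gap: 0.0002
grip_force: 0.0
```

```bash
python3 - <<'E'
from h import *
go([.514,-.18,.063],0)
p,D=snapshot('scene');save('scene1',p[200:400,240:500].repeat(2,0).repeat(2,1));W=world('scene',D)
for n in ['scraper_center']:
  for d in cut_out('scene',n)[:1]:
    q=W[d['region']&(D>0)];q=q[abs(q[:,2]-.063)<.006];print(len(q),q.min(0),q.max(0))
E
```

```text
t 3.1667 tcp [ 0.5107 -0.1762  0.0868] F [-0.   1.1 -0.5] gap 0.00018657481847762002 grip 0.0
R [[-0.004, 1.0, -0.003], [1.0, 0.004, 0.002], [0.002, -0.003, -1.0]] q [-0.55  0.49  1.51  0.    1.15 -0.56]
shift [-0.019  0.017  0.119] turn 0.003 yaw 0.24
2037 [ 0.48167438 -0.24421954  0.05975543] [ 0.54779719 -0.07819798  0.06648954]
```

Call:
apply_moves(plan=[[[-0.03,0.015,0.04],0,1],[[-0.03,0.015,0.08],0,1],[[-0.03,0.015,0.1],0,1],[[-0.03,0.015,0.11],0,1],[[-0.03,0.015,0.115],0,1],[[-0.03,0.015,0.115],0,1]])

```text
t: 3.77
tool_pos: [0.5144, -0.1831, 0.0654]
orientation: [-2.216, -2.227, 0.0]
contact_force: [0.3, 0.6, 0.3]
finger_gap: 0.0004
grip_force: 0.0
```

Call:
apply_moves(plan=[[[0,0,0.006],0,1],[[0,0,0.012],0,1],[[0,0,0.016],0,1],[[0,0,0.016],0,1]])

```text
t: 4.1
tool_pos: [0.5144, -0.1832, 0.0623]
orientation: [-2.216, -2.227, 0.0]
contact_force: [0.3, 1.0, -0.3]
finger_gap: 0.0002
grip_force: 0.0
```

Call:
apply_moves(plan=[[[0,0,0.003],0,1],[[0,0,0.003],0,1]])

```text
t: 4.27
tool_pos: [0.5145, -0.1833, 0.0617]
orientation: [-2.216, -2.227, 0.0]
contact_force: [0.7, 0.2, -0.1]
finger_gap: 0.0
grip_force: 0.0
```

Call:
apply_moves(plan=[[[0,0,0.003],0,1],[[0,0,0.003],0,1]])

```text
t: 4.43
tool_pos: [0.5145, -0.1833, 0.0611]
orientation: [-2.216, -2.227, 0.0]
contact_force: [0.1, 0.1, 0.3]
finger_gap: 0.0005
grip_force: 0.0
```

Call:
apply_moves(plan=[[[0,0,0.003],0,1],[[0,0,0.003],0,1]])

```text
t: 4.6
tool_pos: [0.5144, -0.1832, 0.0605]
orientation: [-2.216, -2.227, 0.0]
contact_force: [0.3, -0.9, 0.8]
finger_gap: 0.0006
grip_force: 0.0
```

Call:
apply_moves(plan=[[[0,0,0.003],0,1],[[0,0,0.003],0,1]])

```text
t: 4.77
tool_pos: [0.5144, -0.1833, 0.0599]
orientation: [-2.216, -2.227, 0.0]
contact_force: [0.1, -0.9, -0.5]
finger_gap: 0.0004
grip_force: 0.0
```

Call:
apply_moves(plan=[[[0,0,0.002],0,1],[[0,0,0.002],0,1]])

```text
t: 4.93
tool_pos: [0.5145, -0.1832, 0.0595]
orientation: [-2.216, -2.227, 0.0]
contact_force: [1.1, -0.6, 0.0]
finger_gap: 0.0005
grip_force: 0.0
```

```bash
python3 - <<'E'
from h import *
st()
p,D=snapshot('scene');save('scene2',cv2.resize(p[200:350,240:440],(800,600)))
E
```

```text
t 4.9333 tcp [ 0.5145 -0.1832  0.0595] F [ 1.1 -0.6  0. ] gap 0.00045843426208065315 grip 0.0
R [[-0.005, 1.0, -0.0], [1.0, 0.005, 0.0], [0.0, -0.0, -1.0]] q [-0.56  0.53  1.53  0.    1.09 -0.56]
```

View pics/scene2.png

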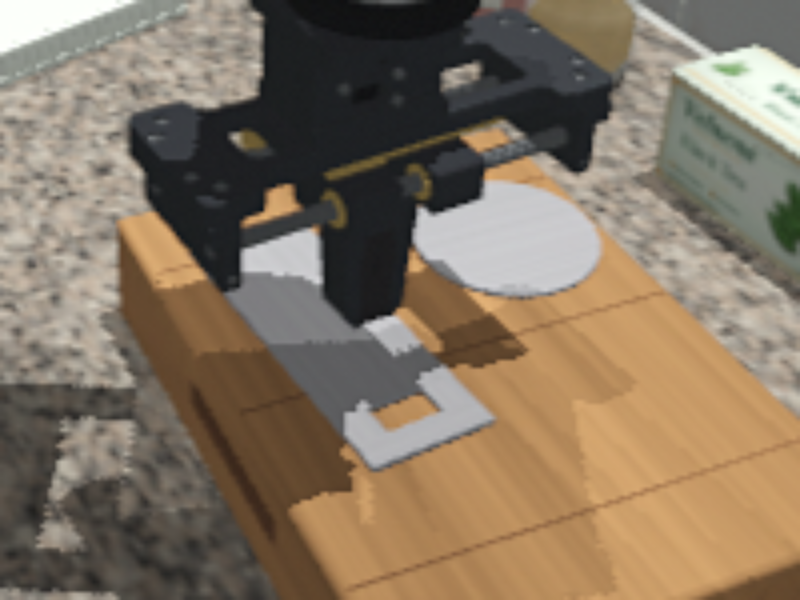

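The crop shows the shut tips at about (360,325), over the scraper and right of its centre. The slot is nearer the camera at (405,405). There is no contact force yet, so I'll keep stepping down.

Call:
apply_moves(plan=[[[0,0,0.003],0,1],[[0,0,0.003],0,1]])

```text
t: 5.15
tool_pos: [0.5145, -0.1832, 0.0588]
orientation: [-2.216, -2.227, 0.0]
contact_force: [-0.7, 0.6, 1.4]
finger_gap: 0.0004
grip_force: 0.0
```

Call:
apply_moves(plan=[[[0,0,0.003],0,1],[[0,0,0.003],0,1]])

```text
t: 5.32
tool_pos: [0.5145, -0.1832, 0.0583]
orientation: [-2.216, -2.227, 0.0]
contact_force: [-0.2, 0.6, 0.2]
finger_gap: 0.0007
grip_force: 0.0
```

Call:
apply_moves(plan=[[[0,0,0.003],0,1],[[0,0,0.003],0,1]])

```text
t: 5.48
tool_pos: [0.5144, -0.1832, 0.0576]
orientation: [-2.216, -2.227, 0.0]
contact_force: [0.2, 0.3, 0.8]
finger_gap: 0.0005
grip_force: 0.0
```

Call:
apply_moves(plan=[[[0,0,0.003],0,1],[[0,0,0.003],0,1]])

```text
t: 5.65
tool_pos: [0.5144, -0.1832, 0.057]
orientation: [-2.216, -2.227, 0.0]
contact_force: [-0.7, 1.0, -0.2]
finger_gap: 0.0004
grip_force: 0.0
```

Call:
apply_moves(plan=[[[0,0,0.003],0,1],[[0,0,0.003],0,1]])

```text
t: 5.82
tool_pos: [0.5144, -0.1832, 0.0565]
orientation: [-2.216, -2.227, 0.0]
contact_force: [0.2, -0.3, 0.7]
finger_gap: 0.0002
grip_force: 0.0
```

Call:
apply_moves(plan=[[[0,0,0.003],0,1],[[0,0,0.003],0,1]])

```text
t: 5.98
tool_pos: [0.5144, -0.1833, 0.0558]
orientation: [-2.216, -2.227, 0.0]
contact_force: [0.6, 0.4, 0.5]
finger_gap: 0.0005
grip_force: 0.0
```

```bash
python3 - <<'E'
from h import *
st()
p,D=snapshot('scene');W=world('scene',D)
save('scene3',cv2.resize(p[250:310,300:360],(600,600),interpolation=cv2.INTER_NEAREST))
# column through the tip
for u in (328,330,332):
  for v in range(268,292,2): print(u,v,np.round(W[v,u],3),p[v,u])
E
```

```text
t 5.9833 tcp [ 0.5144 -0.1833  0.0558] F [0.6 0.4 0.5] gap 0.0004925870427732004 grip 0.0
R [[-0.005, 1.0, -0.0], [1.0, 0.005, 0.0], [0.0, -0.0, -1.0]] q [-0.56  0.53  1.53 -0.    1.08 -0.56]
328 268 [ 0.503 -0.194  0.121] [29 32 35]
328 270 [ 0.502 -0.195  0.117] [32 35 37]
328 272 [ 0.503 -0.194  0.112] [31 34 36]
328 274 [ 0.503 -0.195  0.108] [30 33 35]
328 276 [ 0.504 -0.194  0.103] [31 33 36]
328 278 [ 0.505 -0.194  0.098] [29 32 34]
328 280 [ 0.505 -0.193  0.094] [29 31 34]
328 282 [ 0.505 -0.193  0.089] [22 25 28]
328 284 [ 0.52  -0.173  0.063] [125 126 127]
328 286 [ 0.514 -0.181  0.067] [93 93 95]
328 288 [ 0.512 -0.184  0.066] [94 94 96]
328 290 [ 0.511 -0.186  0.064] [93 93 95]
330 268 [ 0.508 -0.192  0.117] [29 28 30]
330 270 [ 0.508 -0.193  0.114] [29 29 31]
330 272 [ 0.508 -0.193  0.109] [29 28 29]
330 274 [ 0.509 -0.192  0.104] [31 31 33]
330 276 [ 0.508 -0.194  0.102] [30 31 33]
330 278 [ 0.509 -0.193  0.097] [30 30 33]
330 280 [ 0.51  -0.192  0.09 ] [28 27 29]
330 282 [ 0.51  -0.193  0.087] [65 64 66]
330 284 [ 0.522 -0.175  0.064] [132 132 134]
330 286 [ 0.519 -0.18   0.064] [90 91 92]
330 288 [ 0.516 -0.185  0.065] [93 93 95]
330 290 [ 0.513 -0.189  0.065] [94 94 96]
332 268 [ 0.511 -0.194  0.118] [30 30 30]
332 270 [ 0.512 -0.193  0.112] [28 27 28]
332 272 [ 0.512 -0.194  0.109] [29 29 31]
332 274 [ 0.512 -0.194  0.104] [28 28 30]
332 276 [ 0.513 -0.193  0.099] [27 27 27]
332 278 [ 0.513 -0.193  0.095] [30 29 31]
332 280 [ 0.513 -0.193  0.09 ] [26 26 27]
332 282 [ 0.529 -0.171  0.063] [111 111 113]
332 284 [ 0.526 -0.176  0.064] [93 94 96]
332 286 [ 0.522 -0.182  0.064] [94 94 96]
332 288 [ 0.52  -0.186  0.064] [91 91 93]
332 290 [ 0.518 -0.189  0.063] [93 93 96]
```

View pics/scene3.png

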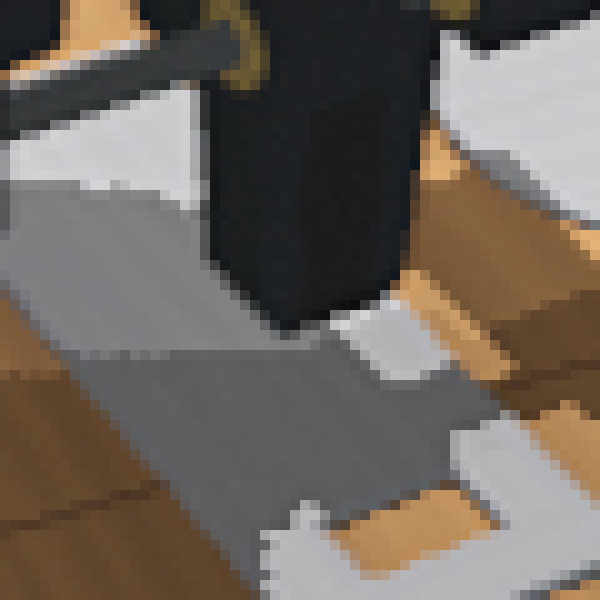

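The zoom shows the fingertip ending at about (285,330), and depth puts it at z≈0.086. That is about 30 mm above the reported TCP, so the tip is still about 22 mm above the scraper. The reported TCP height doesn't match the real tips, so I'll go by contact and depth instead.

Call:
apply_moves(plan=[[[0,0,0.03],0,1],[[0,0,0.05],0,1],[[0,0,0.06],0,1],[[0,0,0.06],0,1]])

```text
t: 6.37
tool_pos: [0.5142, -0.1831, 0.0432]
orientation: [-2.215, -2.226, 0.0]
contact_force: [0.3, 0.2, -1.0]
finger_gap: 0.0003
grip_force: 0.0
```

```bash
cat >> h.py <<'E'
def tip():  # lowest finger points as seen by the scene camera
    s=st();p,D=snapshot('scene');W=world('scene',D);t=s['tool_pos']
    m=(p.max(2)<50)&(D>0)&(np.hypot(W[...,0]-t[0],W[...,1]-t[1])<.03)&(W[...,2]>.067)
    z=W[m][:,2];print('finger z low',np.round(np.percentile(z,[0,.5,1,2,5]),4),m.sum())
E
python3 - <<'E'
from h import *
tip()
E
```

```text
t 6.3667 tcp [ 0.5142 -0.1831  0.0432] F [ 0.3  0.2 -1. ] gap 0.000341995230592102 grip 0.0
R [[-0.005, 1.0, -0.001], [1.0, 0.005, 0.001], [0.001, -0.001, -1.0]] q [-0.56  0.55  1.54 -0.    1.05 -0.56]
finger z low [0.0754 0.0765 0.0773 0.0793 0.0832] 917
```

Call:
apply_moves(plan=[[[0,0,0.02],0,1],[[0,0,0.035],0,1],[[0,0,0.04],0,1],[[0,0,0.04],0,1]])

```text
t: 6.75
tool_pos: [0.5143, -0.1832, 0.0356]
orientation: [-2.216, -2.226, 0.0]
contact_force: [0.2, -0.2, 0.6]
finger_gap: 0.0003
grip_force: 0.0
```

Call:
apply_moves(plan=[[[0,0,0.003],0,1],[[0,0,0.003],0,1]])

```text
t: 6.92
tool_pos: [0.5145, -0.1833, 0.0353]
orientation: [2.216, 2.227, -0.0]
contact_force: [-0.2, 1.1, 0.0]
finger_gap: 0.0009
grip_force: 0.0
```

Call:
apply_moves(plan=[[[0,0,0.003],0,1],[[0,0,0.003],0,1]])

```text
t: 7.08
tool_pos: [0.5145, -0.1833, 0.0347]
orientation: [2.216, 2.227, -0.0]
contact_force: [-0.0, 0.1, 0.5]
finger_gap: 0.0002
grip_force: 0.0
```

Call:
apply_moves(plan=[[[0,0,0.003],0,1],[[0,0,0.003],0,1]])

```text
t: 7.25
tool_pos: [0.5145, -0.1833, 0.0341]
orientation: [-2.216, -2.227, -0.0]
contact_force: [-0.0, -0.6, 0.1]
finger_gap: 0.0003
grip_force: 0.0
```

Call:
apply_moves(plan=[[[0,0,0.003],0,1],[[0,0,0.003],0,1]])

```text
t: 7.42
tool_pos: [0.5145, -0.1833, 0.0335]
orientation: [-2.216, -2.227, 0.0]
contact_force: [0.4, 0.1, 0.1]
finger_gap: 0.0007
grip_force: 0.0
```

Call:
apply_moves(plan=[[[0,0,0.003],0,1],[[0,0,0.003],0,1]])

```text
t: 7.58
tool_pos: [0.5146, -0.1834, 0.0333]
orientation: [2.216, 2.226, 0.0]
contact_force: [-0.4, -0.4, 2.8]
finger_gap: 0.0003
grip_force: 1.6
```

```bash
python3 - <<'E'
from h import *
tip()
E
```

```text
t 7.5833 tcp [ 0.5146 -0.1834  0.0333] F [-0.4 -0.4  2.8] gap 0.00034883368791620664 grip 1.5756208263337612
R [[-0.005, 1.0, 0.001], [1.0, 0.005, -0.0], [-0.0, 0.001, -1.0]] q [-0.56  0.56  1.55 -0.    1.02 -0.56]
finger z low [0.067  0.0682 0.0686 0.0707 0.0743] 886
```

Contact comes at a reported TCP z of 0.0333, so the real tips sit about 29.5 mm above the reported TCP. Next I press to about 10 N.

Call:
apply_moves(plan=[[[0,0,0.004],0,1],[[0,0,0.004],0,1]])

```text
t: 7.8
tool_pos: [0.515, -0.1835, 0.0332]
orientation: [2.215, 2.226, 0.001]
contact_force: [-0.6, 0.6, 10.3]
finger_gap: 0.0
grip_force: 5.2
```

Call:
apply_moves(plan=[[[0.02,0,0],0,1],[[0.05,0,0],0,1],[[0.08,0,0],0,1],[[0.11,0,0],0,1],[[0.14,0,0],0,1],[[0.15,0,0],0,1],[[0.15,0,0],0,1]])

```text
t: 8.38
tool_pos: [0.5152, -0.1532, 0.0332]
orientation: [2.214, 2.225, 0.002]
contact_force: [0.5, 1.7, 9.2]
finger_gap: 0.0004
grip_force: 4.8
```

```bash
cat >> h.py <<'E'
yb=np.array([np.sin(np.radians(5.3)),np.cos(np.radians(5.3))]);cb=np.array([.5585,-.2])
def scr(cam='top'):
    p,D=snapshot(cam);W=world(cam,D)
    for d in cut_out(cam,'scraper_center')[:1]:
        m=d['region']&(D>0);q=W[m];zt=np.median(q[:,2]);k=q[abs(q[:,2]-zt)<.008];r=cv2.minAreaRect((k[:,:2]*1000).astype(np.float32))
        print(cam,round(d['confidence'],2),m.sum(),'z',zt,'rect',np.round(r[0],1),np.round(r[1],1),round(r[2],1))
        print('ymin/max',np.percentile(k[:,1],[.5,99.5]),'overhang mm',np.percentile((k[:,:2]-cb)@yb-.15,99.7)*1000)
    return p,D,W
E
python3 - <<'E'
from h import *
scr();scr('scene')
E
```

```text
top 0.71 471 z 0.06300306441113923 rect [516.  -83.7] [56.6 56.9] 0.0
ymin/max [-0.11134829 -0.05537421] overhang mm -7.982729148758267
scene 0.71 1150 z 0.06400000013921944 rect [ 513.4 -138.3] [ 61.5 155.3] 0.8
ymin/max [-0.21401732 -0.06361397] overhang mm -16.900221958839488
```

Call:
apply_moves(plan=[[[0.03,0,0],0,1],[[0.07,0,0],0,1],[[0.11,0,0],0,1],[[0.15,0,0],0,1],[[0.19,0,0],0,1],[[0.23,0,0],0,1],[[0.26,0,0],0,1],[[0.28,0,0],0,1]])

```text
t: 9.25
tool_pos: [0.5151, -0.0974, 0.0332]
orientation: [2.213, 2.225, 0.001]
contact_force: [0.2, -2.0, 8.7]
finger_gap: 0.0005
grip_force: 4.4
```

```bash
python3 - <<'E'
from h import *
scr();scr('scene')
E
```

```text
top 0.85 408 z 0.06285966629814932 rect [513.8 -24.1] [57.8 49.8] 1.8
ymin/max [-0.04627385  0.00126071] overhang mm 48.27860549222261
scene 0.96 818 z 0.06404760615257771 rect [512.1 -78.9] [ 58.9 158.8] 0.9
ymin/max [-0.15736879 -0.00308823] overhang mm 42.81171662351149
```

The overhang is about 46 mm and the scraper is still flat. Now I lift off, open, and check from above.

Call:
apply_moves(plan=[[[0,0,-0.05],0,1],[[0,0,-0.2],0,1],[[0,0,-0.35],0,-1],[[0.15,0,-0.4],0,-1],[[0.3,0,-0.4],0,-1],[[0.38,0,-0.4],0,-1],[[0.38,0,-0.4],0,-1],[[0.38,0,-0.4],0,-1]])

```text
t: 10.12
tool_pos: [0.5136, -0.021, 0.1124]
orientation: [2.214, 2.228, -0.0]
contact_force: [0.5, -0.6, 0.5]
finger_gap: 0.0383
grip_force: 0.0
```

```bash
python3 - <<'E'
from h import *
scr()
p,D,W=scr('scene');save('scene4',cv2.resize(p[150:350,200:470],(800,593)))
go([.514,-.021,.0225],0)
E
```

```text
scene 0.79 1573 z 0.063997066927168 rect [515. -77.] [ 64.9 162.3] 0.5
ymin/max [-0.15744132  0.00167937] overhang mm 48.04072826037931
t 10.3167 tcp [ 0.5137 -0.0223  0.112 ] F [-0.2 -0.6 -0.4] gap 0.054359308064223025 grip 0.0
R [[-0.004, 1.0, -0.0], [1.0, 0.004, -0.0], [-0.0, -0.0, -1.0]] q [-0.27  0.41  1.55 -0.    1.18 -0.28]
shift [0.006 0.001 0.448] turn 0.002 yaw 0.21
```

View pics/scene4.png

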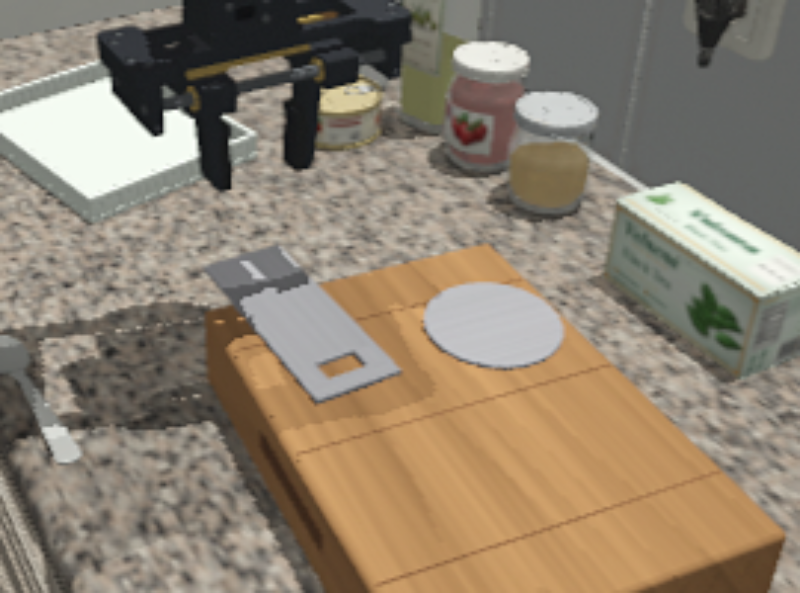

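The scraper overhangs the left side, lying flat with its end at about (245,262). The slot is on the block at (340,365), the coaster hasn't moved, and the fingers hang above the free end. Next: finish opening, then descend.

Call:
apply_moves(plan=[[[0,0,0],0,-1],[[0,0,0],0,-1],[[0,0,0],0,-1],[[0,0,0],0,-1],[[0,0,0],0,-1]])

```text
t: 10.73
tool_pos: [0.5137, -0.0214, 0.1122]
orientation: [-2.216, -2.227, -0.0]
contact_force: [0.2, -0.4, -0.5]
finger_gap: 0.0873
grip_force: 0.0
```

Call:
apply_moves(plan=[[[0,0,0.1],0,-1],[[0,0,0.2],0,-1],[[0,0,0.28],0,-1],[[0,0,0.34],0,-1],[[0,0,0.39],0,-1],[[0,0,0.43],0,-1],[[0,0,0.447],0,-1],[[0,0,0.447],0,-1]])

```text
t: 11.4
tool_pos: [0.5135, -0.0212, 0.0223]
orientation: [-2.216, -2.226, 0.001]
contact_force: [-0.0, -0.3, -1.0]
finger_gap: 0.0879
grip_force: 0.0
```

```bash
python3 - <<'E'
from h import *
go([.514,-.021,.0225],0)
p,D,W=scr('scene');save('scene5',cv2.resize(p[190:310,250:410],(800,600)))
E
```

```text
t 11.4 tcp [ 0.5135 -0.0212  0.0223] F [-0.  -0.3 -1. ] gap 0.08790798712805405 grip 0.0
R [[-0.005, 1.0, -0.001], [1.0, 0.005, 0.0], [0.0, -0.001, -1.0]] q [-0.27  0.54  1.65  0.    0.95 -0.28]
shift [ 0.001  0.003 -0.001] turn 0.003 yaw 0.27
scene 0.91 1529 z 0.0639880135828837 rect [513.  -77.2] [ 61.5 162. ] 0.4
ymin/max [-0.15732747  0.00226767] overhang mm 48.82625844141047
```

View pics/scene5.png

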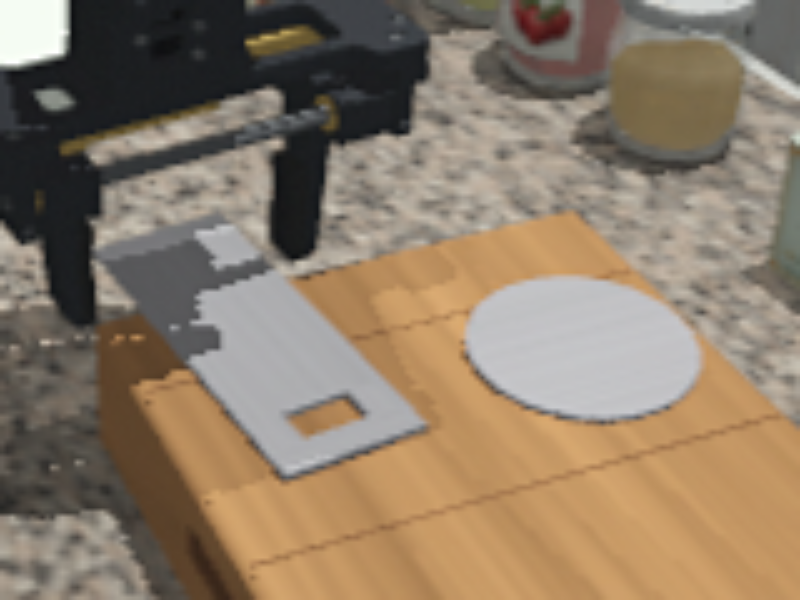

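The open fingers straddle the overhanging end, with tips at about (75,315) and (295,250), clear of the block. Close.

Call:
apply_moves(plan=[[[0,0,0],0,1],[[0,0,0],0,1],[[0,0,0],0,1],[[0,0,0],0,1],[[0,0,0],0,1],[[0,0,0],0,1],[[0,0,0],0,1],[[0,0,0],0,1]])

```text
t: 12.17
tool_pos: [0.5138, -0.0213, 0.0229]
orientation: [2.216, 2.227, 0.0]
contact_force: [-0.3, 1.1, 2.0]
finger_gap: 0.0591
grip_force: 30.0
```

Call:
apply_moves(plan=[[[0,0,-0.02],0,1],[[0,0,-0.05],0,1],[[0,0,-0.1],0,1],[[0,0,-0.15],0,1],[[0,0,-0.2],0,1],[[0,0,-0.25],0,1],[[0,0,-0.3],0,1],[[0,0,-0.3],0,1]])

```text
t: 12.83
tool_pos: [0.5145, -0.0214, 0.0846]
orientation: [2.214, 2.225, 0.002]
contact_force: [-0.3, -0.3, -1.7]
finger_gap: 0.059
grip_force: 30.0
```

```bash
python3 - <<'E'
from h import *
st()
p,D,W=scr('scene');save('scene6',cv2.resize(p[130:310,220:460],(800,600)))
p,D=snapshot('top');W=world('top',D)
for d in cut_out('top','tray')[:1]:
    m=d['region']&(D>0);q=W[m];q=q[q[:,2]<.012]
    r=cv2.minAreaRect((q[:,:2]*1000).astype(np.float32));print('floor',np.median(q,0),r)
    ed=W[m];ed=ed[ed[:,2]>.015];r=cv2.minAreaRect((ed[:,:2]*1000).astype(np.float32));print('rim',len(ed),r)
E
```

```text
t 12.8333 tcp [ 0.5145 -0.0214  0.0846] F [-0.3 -0.3 -1.7] gap 0.058967224116180356 grip 29.99929904937744
R [[-0.005, 1.0, 0.003], [1.0, 0.005, -0.001], [-0.001, 0.003, -1.0]] q [-0.27  0.45  1.59  0.    1.1  -0.28]
scene 0.73 1561 z 0.123751791406923 rect [514.1 -77.5] [ 61.6 161.6] 0.2
ymin/max [-0.15752311  0.0018771 ] overhang mm 48.56974413002724
floor [0.527001   0.31779689 0.00488436] ((530.3329467773438, 319.84869384765625), (189.6253204345703, 237.42845153808594), 12.030779838562012)
rim 827 ((527.1268310546875, 315.9891357421875), (181.6085662841797, 231.50621032714844), 12.184165000915527)
```

View pics/scene6.png

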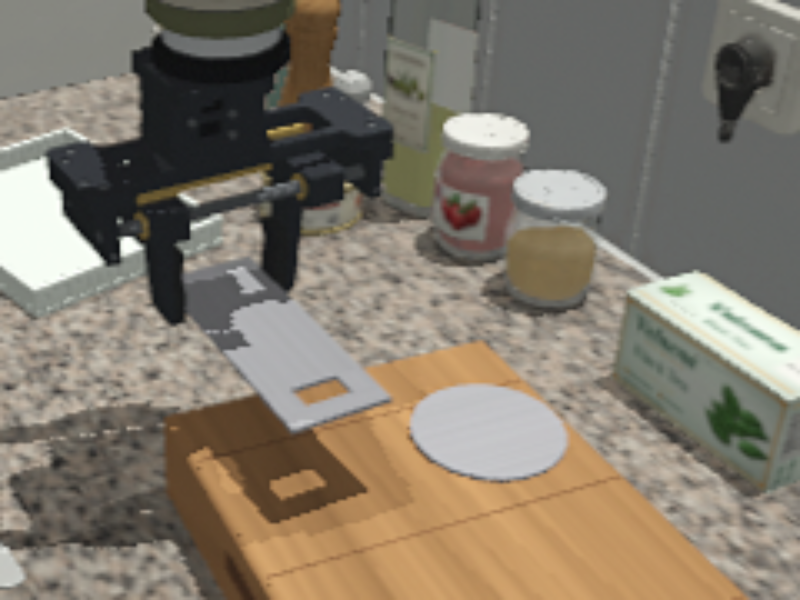

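The scraper is held level at z≈0.124, clear of the block (the coaster still lies at (490,430)). Carry it to the tray.

Call:
apply_moves(plan=[[[0.06,0,0],0,1],[[0.17,0,0],-0.02,1],[[0.3,0,0],-0.04,1],[[0.45,0,0],-0.06,1],[[0.6,0,0],-0.08,1],[[0.74,0,0],-0.1,1],[[0.87,0,0],-0.12,1],[[0.99,0,0],-0.134,1]])

```text
t: 13.7
tool_pos: [0.5119, 0.1791, 0.0822]
orientation: [-1.966, -2.449, 0.001]
contact_force: [0.5, -0.3, -1.4]
finger_gap: 0.059
grip_force: 30.0
```

```bash
python3 - <<'E'
from h import *
go([.515,.372,.085],12.1)
E
```

```text
t 13.7 tcp [0.5119 0.1791 0.0822] F [ 0.5 -0.3 -1.4] gap 0.05901564071454931 grip 29.99870538711548
R [[-0.216, 0.976, -0.001], [0.976, 0.216, 0.0], [0.0, -0.001, -1.0]] q [ 0.12  0.49  1.51  0.    1.14 -0.1 ]
shift [ 0.938  0.223 -0.014] turn 0.004 yaw 12.47
```

Call:
apply_moves(plan=[[[0.08,0.02,0],0,1],[[0.2,0.05,0],0,1],[[0.35,0.08,0],0,1],[[0.5,0.12,0],0,1],[[0.65,0.16,0],0,1],[[0.78,0.19,0],0,1],[[0.88,0.22,0],0,1],[[0.93,0.225,0],0,1]])

```text
t: 14.37
tool_pos: [0.516, 0.3711, 0.0819]
orientation: [-1.967, -2.449, 0.0]
contact_force: [-0.6, 0.5, -1.0]
finger_gap: 0.0587
grip_force: 30.0
```

```bash
python3 - <<'E'
from h import *
go([.515,.372,-.0195],12.1)
p,D,W=scr('scene')
scr('top')
E
```

```text
t 14.3667 tcp [0.516  0.3711 0.0819] F [-0.6  0.5 -1. ] gap 0.05872441964297583 grip 29.999384880065918
R [[-0.216, 0.976, -0.001], [0.976, 0.216, 0.0], [0.0, -0.001, -1.0]] q [0.44 0.64 1.23 0.   1.28 0.22]
shift [ 0.005 -0.003  0.507] turn 0.004 yaw 12.46
scene 0.91 599 z 0.12063167690926818 rect [527.1 315.5] [ 61.7 162. ] 12.4
ymin/max [0.23386359 0.39356342] overhang mm 438.5077949110131
top 0.7 1228 z 0.11932467401509461 rect [533.8 288.9] [ 60.4 110.7] 12.5
ymin/max [0.23132981 0.34509315] overhang mm 392.8069584767065
```

Scraper is centred over the tray (527, 315 mm) at the tray's angle. Lower it.

Call:
apply_moves(plan=[[[0,0,0.08],0,1],[[0,0,0.18],0,1],[[0,0,0.28],0,1],[[0,0,0.36],0,1],[[0,0,0.42],0,1],[[0,0,0.46],0,1],[[0,0,0.48],0,1],[[0,0,0.48],0,1]])

```text
t: 15.23
tool_pos: [0.517, 0.3676, -0.0136]
orientation: [-1.97, -2.446, 0.001]
contact_force: [0.2, 1.3, -1.3]
finger_gap: 0.059
grip_force: 30.0
```

Call:
apply_moves(plan=[[[0,0,0.01],0,1],[[0,0,0.02],0,1],[[0,0,0.02],0,1]])

```text
t: 15.48
tool_pos: [0.5171, 0.3681, -0.017]
orientation: [1.97, 2.447, 0.001]
contact_force: [-0.1, -0.1, -1.1]
finger_gap: 0.059
grip_force: 30.0
```

```bash
python3 - <<'E'
from h import *
st();scr('scene');
E
```

```text
t 15.4833 tcp [ 0.5171  0.3681 -0.017 ] F [-0.1 -0.1 -1.1] gap 0.05904371860381723 grip 29.999436736106873
R [[-0.214, 0.977, 0.001], [0.977, 0.214, 0.0], [0.0, 0.001, -1.0]] q [0.43 0.75 1.32 0.   1.07 0.22]
scene 0.61 573 z 0.022071198025204075 rect [526.8 312.9] [ 60.1 163.8] 11.3
ymin/max [0.23065198 0.39064861] overhang mm 435.6517401056627
```

Call:
apply_moves(plan=[[[0,0,0.01],0,1],[[0,0,0.02],0,1],[[0,0,0.02],0,1]])

```text
t: 15.83
tool_pos: [0.5168, 0.368, -0.0216]
orientation: [-1.97, -2.447, 0.001]
contact_force: [-0.5, -0.5, -1.9]
finger_gap: 0.0587
grip_force: 30.0
```

Call:
apply_moves(plan=[[[0,0,0.004],0,1],[[0,0,0.006],0,1],[[0,0,0.006],0,1]])

```text
t: 16.08
tool_pos: [0.517, 0.368, -0.0225]
orientation: [-1.97, -2.447, 0.0]
contact_force: [-0.6, -0.3, -1.5]
finger_gap: 0.0593
grip_force: 30.0
```

Call:
apply_moves(plan=[[[0,0,0.003],0,1],[[0,0,0.005],0,1],[[0,0,0.005],0,1]])

```text
t: 16.33
tool_pos: [0.5169, 0.368, -0.0236]
orientation: [-1.97, -2.447, 0.0]
contact_force: [-0.0, 0.1, -0.4]
finger_gap: 0.059
grip_force: 30.0
```

Call:
apply_moves(plan=[[[0,0,0],0,0.2],[[0,0,0],0,0.0],[[0,0,0],0,-0.2],[[0,0,0],0,-0.6],[[0,0,0],0,-0.6],[[0,0,0],0,-0.6],[[0,0,0],0,-0.6],[[0,0,0],0,-0.6]])

```text
t: 17.0
tool_pos: [0.517, 0.3681, -0.0234]
orientation: [1.97, 2.447, 0.0]
contact_force: [-0.2, -0.7, -0.5]
finger_gap: 0.0705
grip_force: 0.0
```

Call:
apply_moves(plan=[[[0,0,-0.05],0,-0.6],[[0,0,-0.15],0,-0.6],[[0,0,-0.3],0,-0.6],[[0,0,-0.45],0,-0.6],[[0,0,-0.6],0,-0.6],[[0,0,-0.75],0,-0.6],[[0,0,-0.8],0,-0.6],[[0,0,-0.8],0,-0.6]])

```text
t: 17.67
tool_pos: [0.5179, 0.3686, 0.1398]
orientation: [1.968, 2.445, 0.008]
contact_force: [-0.2, 0.3, 0.0]
finger_gap: 0.0702
grip_force: 0.0
```

```bash
python3 - <<'E'
from h import *
st();scr('top')
p,D,W=scr('scene');save('scene7',cv2.resize(p[120:360,150:470],(800,600)))
print(search_frame('scene','coaster_center')[:1])
for d in cut_out('scene','coaster_center')[:1]: print(np.median(W[d['region']],0))
for d in cut_out('scene','scraper_center')[:1]: print(np.percentile(W[d['region']][:,2],[2,25,50,75,98]))
E
```

```text
t 17.6667 tcp [0.5179 0.3686 0.1398] F [-0.2  0.3  0. ] gap 0.0701531840168714 grip 0.0
R [[-0.214, 0.977, 0.005], [0.977, 0.214, 0.003], [0.001, 0.006, -1.0]] q [0.43 0.58 1.16 0.   1.4  0.22]
top 0.95 1284 z 0.007884921352976915 rect [530.8 303.8] [ 60.8 143.7] 11.8
ymin/max [0.23189101 0.37553111] overhang mm 423.193777206208
[{'xyz': [0.1625, -0.0869, -0.7607], 'confidence': 0.89}]
[ 0.62081288 -0.14653528  0.06414946]
```

View pics/scene7.png

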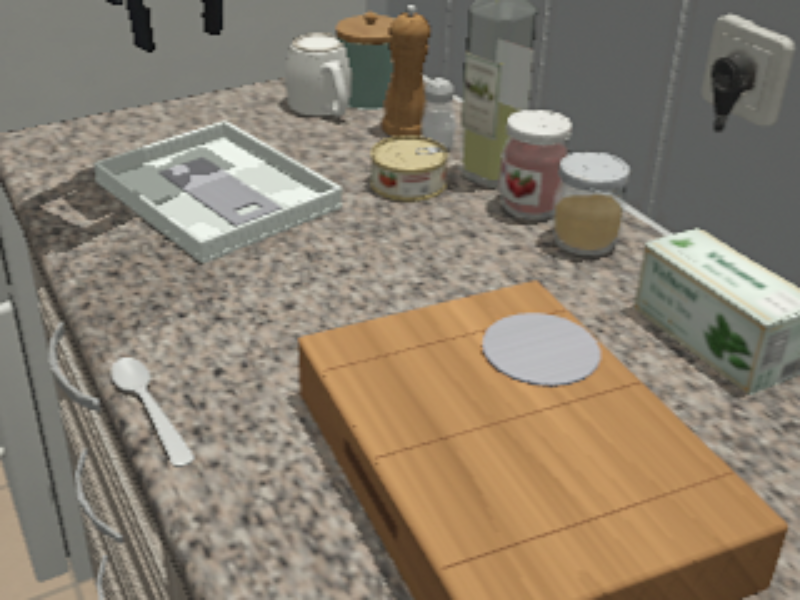

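The scraper lies flat in the tray at about (215,190), with its top at z≈0.008. The coaster is unmoved on the block at (540,348), and the gripper is clear of everything.

```bash
python3 -c "
from rig import *
print(hand_in())"
```

```text
the job is handed in; nothing more can be done
None
```

The scraper lies flat on the tray's floor, the coaster was left where it was on the block, and I handed the job in at about 18 s of the 48 s allowed (no verdict came back).

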